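# Hold a sprung weld cradle at its index

### The arm

A 6-joint arm with a two-finger parallel gripper is mounted at the origin on the work surface. World frame = base frame: x ahead of the robot, y to its left, z up, the work surface at z = 0. Lengths are in m, angles in rad, forces in N, time in s.
With the tool pointing down it reaches from about 0.4 to 0.825 m from the base axis. Payload 7 kg.
Tool frame: the origin (TCP) lies at the very end of the fingers, on their centre line; the grasp point (between the pads) lies 19 mm behind it (arm.grasp_offset is the distance from the TCP to the grasp point, in m); z points along the fingers, y is the line along which they close (so a half turn about z gives the same grasp; the last joint's range is limited). The gripper opens to 88 mm and grips with 3 to 60 N. Pads are 19 mm wide; open, the fingers measure 130 mm over their backs; the gripper's body (78 mm by 193 mm) begins 47 mm behind the grasp point.
Start: joints at [1.438, 0.359, 0.012, 0, -1.224, -0.288], TCP at [0.276, 0.616, 0.227] pointing down, gripper open.
Joint ranges: [-3.07, 3.07], [-1.43, 2.12], [-1.02, 1.25], [-3.03, 1.67], [-3.05, -0], [-3.03, 3.03]. Speed limits (rad/s): [2.39, 2.39, 3.01, 3.14, 3.14, 3.14].

### API

Orientations are given as [roll, pitch, yaw] about the fixed x, y, z axes, in that order (R = Rz(yaw) Ry(pitch) Rx(roll)).
In Python, from station import get_state, cams, arm, nets gives the robot as it stands.
- The arm moves only by the shell command python3 -m creep 'ROWS' [FORCE]. ROWS is a JSON object of lists of equal length, an entry for each row: "translation": the shift along the world's x, y, z in mm, a list of three; "spin": the turn about the world's z in rad; "gripper": the opening, from 0 (shut) to 1 (fully open). In form: {"translation": [[dx, dy, dz], ...], "spin": [spin, ...], "gripper": [gripper, ...]}. A call has 1 to 8 rows; each row shifts and turns the commanded pose from where the row before left it; what a row does not reach is not made up. A row lasts 1/10 s, in which the tool goes at most 50 mm and 8.59 degrees, less where a joint would pass 70% of its speed; a pose out of reach is approached as far as the arm can. A call is refused whole if a number of a shift passes 50 or a number of a turn 0.15, either way. A call with a gripper value outside its range is refused whole. The fingers move at their own pace and stop on an object; FORCE is the grip in N (left out, the last holds). Time passes only in rows, so rows that do not move let the fingers close. It gives the time, the measured TCP pose, the force, the opening and the grip force at its end, in the units of the state.
- get_state(): the state, without advancing time (a new reading comes with each control period).
- cams.grab_frame(name): name is "scene" or "top" or "wrist"; returns a dict with "img" (384x512x3 uint8, red, green, blue), "mtx" (3x3 intrinsics, pixels), "R" (3x3) and "t" (3): a world point X has camera coordinates R X + t. Camera axes: x right, y down, z forward; pixel columns grow to the right and rows downward; lengths in m; the calibration is good to about 2 mm. A picture is of the moment at which its call begins. There is no depth.
- arm.job_done(): hands the job in; it is judged then, once.
Trained networks look in the newest picture that a camera, given by its name, has taken for a name from the list of things; names that differ only in an ending like _2 or _b are one class to them, and where a whole thing is asked for, a point or a joint stands for the part that bears it (a point fixed in the world has none). Each returns a list of dicts, best first, with "confidence" (0 to 1); they miss things now and then, are a little off and sometimes report something else, mostly with a low value. They report only what shows in the picture. A call takes as long as a camera call.
- nets.search_frame(camera, label): "centre" ([x, y, z] in m, in world coordinates, good to about 4 mm: the middle of the surface that is visible of it).
- nets.pinpoint(camera, label): "centre" ([x, y, z] in m, in world coordinates, good to about 4 mm: a listed point, or the origin of a listed thing).
The state is a dict: "t": time; "q": joint angles; "qd": joint speeds; "joint_efforts": joint torques, N m; "eef_pos": TCP position; "ee_rot": TCP orientation; "force": force on the tool from outside, world axes, zero at the start; "moment": the same for the moment, N m; "width": finger opening in m; "gripper_force": force on a finger pad.
Only numpy, scipy, OpenCV 4.12 (cv2) and the standard library are available. Lean on these libraries where they do the work, as an engineer would, in place of code of your own. Each camera call takes 0.05 s, during which the arm holds its last target. There are 200 camera calls.

### The job

The tilting weld cradle with the flanged pipe lies over against its stop: take the red hand lever and bring the orange pointer up between the prongs of the green index clip, and keep it there for six seconds without a break, as for a tack weld, although the top-heavy cradle keeps trying to fall. Then lay the cradle back gently on the side where it lay, with the lever leaning to that side as at first, and let go of the lever. Work only by the lever: never touch the cradle, pipe or pointer, leave the clip as it is set, never let the cradle swing fast or slam, and leave the other things on the bench alone.

Things in the scene. Friction and masses are not known exactly. Their poses are not given: they have to be found in the camera images.
- stand: blue tilting weld stand, fixed. Origin: centre under it, on the bench; z up, x from the lever's side to the scale's side, y along the pipe. Base 300 x 200 x 10 mm (x = -130 to 170 mm). An axle along x, 150 mm above the bench (y = 0), carries lever, cradle and clip. Uprights 50 mm wide, 160 mm high at x = -52, 132; white arc scale, radius 173 to 207 mm, at x = 150
- lever (a joint): angle (rad) of the hand lever about the axle: 0 upright, positive leans towards the stand's +y; range -0.45 to 0.45. Stiff friction joint (nominal 0.4 N m): it stays where it is left.
- lever_grip (a point): where to hold the hand lever: on the axis of its upright round red grip (diameter 30 mm, 60 mm long), 20 mm below its top end; 105 mm from the axle, at x = -110 mm in the stand's frame. z points out along the lever (up at lever angle 0), y along the swing. Free all round; the grip leans with the lever, so a hand holding it should lean with it.
- cradle (a joint): angle (rad) of cradle and pointer relative to the LEVER, positive to the stand's +y; stops at -0.42 and 0.42 (starts on the first). Tilt from upright = lever + cradle. Between the stops only a torsion spring couples it to the lever (nominal 0.16 N m/rad, zero at 0; damping 0.006 N m s/rad), so leaning the lever more to +y pushes the cradle to +y.
- rocker: what tilts: saddle, copper pipe 280 mm long, 48 mm thick, two 90 mm flanges, orange pointer. Origin on the axle, z along the pointer. Nominal 1.75 kg (12 % more or less), centre of mass 12 mm above the axle, inertia about it 0.019 kg m2. Gravity beats the spring: with a still lever it falls to a stop (time constant 0.5 to 0.9 s). At balance at tilt t the lever is at -0.1 t to -0.45 t
- pointer_tip (a point): tip of the orange pointer: 170 mm from the axle, at x = 166 mm in the stand's frame, before the white scale as seen from the far side; straight above the axle at tilt 0.
- clip (a joint): angle (rad) of the green index clip about the axle, positive to the stand's +y; set somewhere from -0.18 to 0.18. The pointer is exactly on the index when lever + cradle equals this angle. Not to be shifted.
- clip_mark (a point): index mark, midway between the clip's two bright green prongs (each 0.125 rad from the mark, about 42 mm apart at the pointer's tip, which passes just below them), at the radius and x of the pointer tip: tip and mark coincide when it is set.
- can_a: open steel can with a handle, 100 mm wide, 120 mm high, loose bystander; origin under its centre
- can_b: open green can, 96 mm wide, 110 mm high, loose bystander; origin under its centre
- grinder: grey angle grinder lying down, 290 mm long, 66 mm high, loose bystander; origin under its middle
- goggles: green welding goggles, 160 x 50 x 45 mm, loose bystander; origin under the centre
- bottle: clear plastic bottle with blue cap, 70 mm wide, 200 mm high, loose bystander; origin under its centre

How it is judged:
On the way:
1. the pointer stays on the index, between the prongs, for 5.5 s (distance between pointer_tip and clip_mark below 0.018 m), for 5.5 s.
At the end, for the whole second after the job is handed in: After the hold (pointer tip within 18 mm of the index mark, about 0.1 rad, for 5.5 s) the cradle rests on its -y stop (cradle below -0.38 rad), the lever leans to -y (below -0.04 rad), the rocker is still (below 0.08 rad/s) and the lever is released (value of joint cradle below -0.38 rad and value of joint lever below -0.04 rad and angular speed of rocker below 0.08 rad/s); the robot touches nothing.
It fails at once if the robot touches the cradle, pipe or pointer (contact force between any of the fingers, the arm and rocker above 0.5 N).
It fails at once if the index clip is shifted (more than 6 mm) (distance of clip_mark from where it was at the start of the episode above 0.006 m).
It fails at once if the cradle swings fast or slams (above 0.9 rad/s) (angular speed of rocker above 0.9 rad/s).
It fails at once if a bystander is moved by more than 30 mm (distance of any of can_a, can_b, grinder, goggles, bottle from where it was at the start of the episode above 0.03 m).
It also fails if it takes over 64 s, if anything falls off the work surface, if the arm or the gripper's body presses on something with over 40 N, if the wrist force passes 120 N, or if a joint passes its speed limit or range.

## Working session

There is one attempt and no reset: what is moved stays moved. The work goes in short steps, Python scripts to look and compute and a shell command to move; the robot and the scene stay as the last step left them, time stands still between calls to the robot, and variables do not carry over. Pictures are saved under pics/ and viewed, at most 10 in all, crops included, and the job is handed in when it is done.

```bash
mkdir -p pics; ls
cat > h.py <<'E'
import numpy as np,cv2
from station import get_state,cams,arm,nets
def best(c,l,f='pinpoint'):
    r=getattr(nets,f)(c,l); return [(np.round(x['centre'],4).tolist(),round(x['confidence'],2)) for x in r[:2]]
def snap(c,n):
    g=cams.grab_frame(c); cv2.imwrite('pics/'+n,g['img'][:,:,::-1]); return g
E
python3 - <<'E'
from h import *
print(get_state())
for c in ['scene','top']:
    snap(c,c+'0.png')
    for l in ['stand','lever_grip','pointer_tip','clip_mark','rocker','can_a','can_b','grinder','goggles','bottle']: print(c,l,best(c,l))
a=cv2.imread('pics/scene0.png');b=cv2.imread('pics/top0.png')
cv2.imwrite('pics/both0.png',cv2.resize(np.vstack([a,b]),(800,1200))[:600])
E
```

```text
pics
{'t': 0.0, 'q': array([ 1.43810878e+00,  3.59405784e-01,  1.10411459e-02, -3.52658388e-04,
       -1.22410050e+00, -2.88088241e-01]), 'qd': array([-0.00077746, -0.00139768,  0.00056099, -0.00118413, -0.00036796,
       -0.00146091]), 'joint_efforts': array([ 7.74443815e-04, -5.82715023e+01,  2.93069440e+01,  6.99770004e+00,
        7.04184640e-03, -1.57168733e-04]), 'eef_pos': array([0.2755462 , 0.61564944, 0.22560231]), 'ee_rot': array([ 3.13989842e+00, -1.56333901e-04, -4.20895767e-01]), 'force': array([-0.49772042,  0.1155598 , -0.61711612]), 'moment': array([-0.03062215,  0.04152473,  0.00300169]), 'gripper_force': 0.0, 'width': 0.08747488556070881}
scene stand [([0.6265, 0.0007, -0.0004], 0.83)]
scene lever_grip [([0.5294, -0.0467, 0.251], 0.82)]
scene pointer_tip [([0.8154, -0.0514, 0.2913], 0.77)]
scene clip_mark [([0.7768, 0.0664, 0.3178], 0.6)]
scene rocker [([0.6294, 0.0021, 0.1513], 0.85), ([0.4847, 0.5618, 0.0005], 0.61)]
scene can_a [([0.5856, 0.4715, 0.0034], 0.77), ([0.6018, -0.4821, 0.0007], 0.69)]
scene can_b [([0.5856, 0.4715, 0.0034], 0.77), ([0.6018, -0.4821,
[... 216 characters left out ...]
 -0.0026], 0.75)]
top stand [([0.6299, -0.0004, 0.0004], 0.58)]
top lever_grip [([0.5255, -0.0431, 0.2549], 0.77)]
top pointer_tip [([0.588, 0.4747, 0.0002], 0.48), ([0.6241, -0.0031, 0.1512], 0.33)]
top clip_mark [([0.786, 0.0736, 0.3176], 0.62), ([0.4876, 0.5642, 0.0008], 0.59)]
top rocker [([0.6286, 0.0005, 0.1505], 0.6)]
top can_a [([0.6023, -0.4816, -0.0042], 0.93), ([0.5843, 0.4721, -0.0001], 0.65)]
top can_b [([0.6023, -0.4816, -0.0042], 0.93), ([0.5843, 0.4721, -0.0001], 0.65)]
top grinder [([0.4277, -0.5746, 0.0003], 0.87), ([0.5245, -0.0446, 0.257], 0.68)]
top goggles [([0.4269, -0.5731, 0.004], 0.66), ([0.3036, -0.4253, 0.0007], 0.62)]
top bottle [([0.4857, 0.5652, 0.0009], 0.84)]
```

View pics/scene0.png

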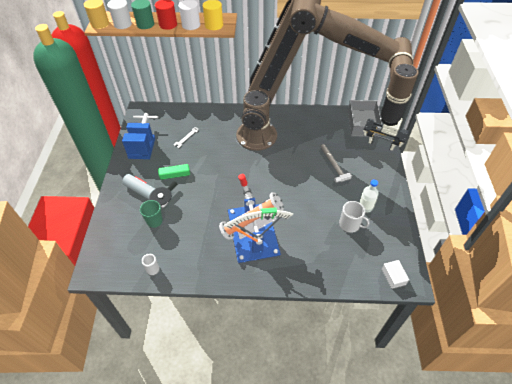

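View pics/top0.png

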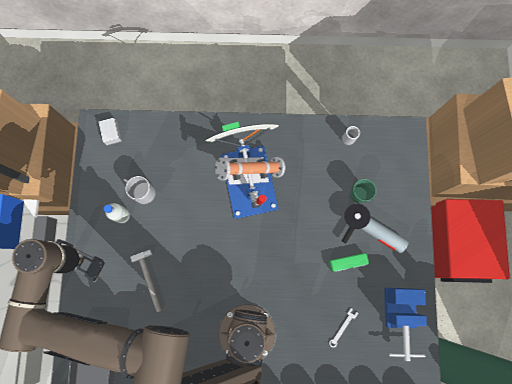

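The scene view shows the stand at about (255,235) and the red grip at (243,180). The top view shows the grip at (260,200), the pipe at (250,168) and the green clip at (231,126). The rocker lies toward −y. Next I lift and move toward the grip, turning so the fingers close along the axle.

```bash
python3 -m creep '{"translation":[[0,0,50],[0,0,50],[0,0,50],[0,0,50],[16,-40,20],[18,-45,0],[18,-45,0],[18,-45,0]],"spin":[0,0,0,0,0,0,0,0],"gripper":[0.7,0.7,0.7,0.7,0.7,0.7,0.7,0.7]}'
python3 -m creep '{"translation":[[18,-45,0],[18,-45,0],[18,-45,0],[18,-45,0],[18,-45,0],[18,-45,0],[18,-45,0],[10,-45,0]],"spin":[-0.14,-0.14,-0.14,-0.14,-0.14,-0.14,-0.05,0],"gripper":[0.7,0.7,0.7,0.7,0.7,0.7,0.7,0.7]}'
python3 -m creep '{"translation":[[10,-45,0],[10,-45,0],[10,-45,0],[0,-40,0],[0,0,0],[0,0,0]],"spin":[0,0,0,0,0,0],"gripper":[0.7,0.7,0.7,0.7,0.7,0.7]}'
python3 - <<'E'
from h import *
s=get_state();print(s['eef_pos'],s['ee_rot'])
for c in ['wrist','scene','top']:
    snap(c,c+'1.png')
    for l in ['stand','lever_grip','pointer_tip','clip_mark','rocker']: print(c,l,best(c,l))
E
```

```text
t: 1.9
eef_pos: [0.346, 0.4393, 0.4468]
ee_rot: [-3.141, -0.0, -0.42]
force: [1.6, 1.3, 0.7]
width: 0.061
gripper_force: 0.0
t: 2.7
eef_pos: [0.4822, 0.0791, 0.4466]
ee_rot: [-3.141, 0.0, -1.313]
force: [1.1, 0.3, -0.2]
width: 0.0614
gripper_force: 0.0
t: 3.3
eef_pos: [0.5116, -0.0948, 0.4465]
ee_rot: [3.141, 0.0, -1.313]
force: [-0.1, 0.0, 0.5]
width: 0.0614
gripper_force: 0.0
[ 0.51158072 -0.09484202  0.44645077] [ 3.14145596e+00  1.41385824e-04 -1.31328856e+00]
wrist stand [([0.6229, 0.0021, 0.0005], 0.79)]
wrist lever_grip [([0.5252, -0.0414, 0.2549], 0.64)]
wrist pointer_tip []
wrist clip_mark []
wrist rocker [([0.6309, 0.0007, 0.1507], 0.69)]
scene stand [([0.6283, 0.0007, -0.0003], 0.81)]
scene lever_grip [([0.5274, -0.0458, 0.2539], 0.86)]
scene pointer_tip [([0.8143, -0.0508, 0.286], 0.57), ([0.6, -0.481, 0.0007], 0.28)]
scene clip_mark [([0.7785, 0.0671, 0.3153], 0.59)]
scene rocker [([0.6285, 0.0023, 0.1508], 0.86), ([0.6034, -0.4796, 0.0046], 0.46)]
top stand [([0.6308, 0.001, 0.0001], 0.68)]
top lever_grip [([0.5251, -0.0449, 0.2533], 0.5)]
top pointer_tip []
top clip_mark [([0.785, 0.0733, 0.3175], 0.62)]
top rocker []
```

View pics/wrist1.png

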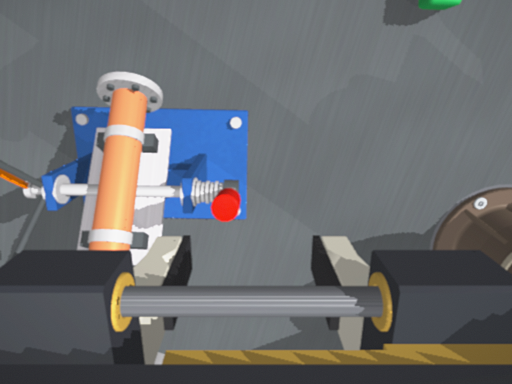

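The wrist view shows the base corners at (247,112) and (75,108), and the grip top at (225,205). The pipe lies on the left. I'll fit the stand's yaw and zoom in on the scene camera around the pointer.

Run:
```python
from h import *
def unp(g,u,v,z):
    d=g['R'].T@np.linalg.solve(g['mtx'],[u,v,1]);c=-g['R'].T@g['t'];return c+d*(z-c[2])/d[2]
W=cams.grab_frame('wrist')
a=unp(W,247,110,.01);b=unp(W,75,106,.01);c=unp(W,246,218,.01)
print(a,b,c,'yaw',np.arctan2(*(b-a)[1::-1]))
S=cams.grab_frame('scene');T=cams.grab_frame('top')
from scipy.optimize import least_squares
obs=[('s',(.6285,.0008,0)),('g',(.5265,-.0448,.2535)),('m',(.781,.069,.3167)),('p',(.815,-.051,.289))]
def pts(x):
    R=lambda v:np.array([x[0]+np.cos(x[2])*v[0]-np.sin(x[2])*v[1],x[1]+np.sin(x[2])*v[0]+np.cos(x[2])*v[1],v[2]])
    f=lambda X,r,t:R((X,r*np.sin(t),.15+r*np.cos(t)))
    return [R((0,0,0)),f(-.11,.105,x[3]),f(.166,.17,x[4]),f(.166,.17,x[5])]
r=least_squares(lambda x:np.r_[(np.array(pts(x))-[o[1] for o in obs]).ravel(),(x[5]-x[3]+.42)*.02],[.628,0,.25,-.2,.1,-.6])
print('fit x y yaw lever clip tilt',np.round(r.x,4),np.round(1000*r.fun,1))
p=lambda g,X:((lambda h:h[:2]/h[2])(g['mtx']@(g['R']@np.array(X)+g['t'])))
for n,g in (('scene',S),('top',T)):
    print(n,-g['R'].T@g['t'],[np.round(p(g,q),1).tolist() for q in pts(r.x)])
im=S['img'][:,:,::-1];cv2.imwrite('pics/sz.png',cv2.resize(im[165:270,200:310],None,fx=7,fy=5.7,interpolation=cv2.INTER_NEAREST)[:598])
```

```text
[ 0.52534386 -0.12529709  0.01      ] [ 0.80657245 -0.05778648  0.01      ] [0.47750236 0.06577764 0.01      ] yaw 0.23559792020154202
fit x y yaw lever clip tilt [ 6.284e-01  5.000e-04  2.643e-01 -1.646e-01  1.565e-01 -6.157e-01] [-0.1 -0.3  0.   0.2 -0.1  0.1  0.7  0.4  1.2 -0.7  0.  -0.2 -0.6]
scene [1.70676599 0.07034072 1.71743942] [[252.4, 227.6], [242.5, 178.0], [266.9, 218.2], [236.7, 228.2]]
top [ 0.23772332 -0.00221088  1.89123214] [[250.2, 185.8], [261.6, 198.6], [233.3, 129.0], [264.8, 124.2]]
```

View pics/sz.png

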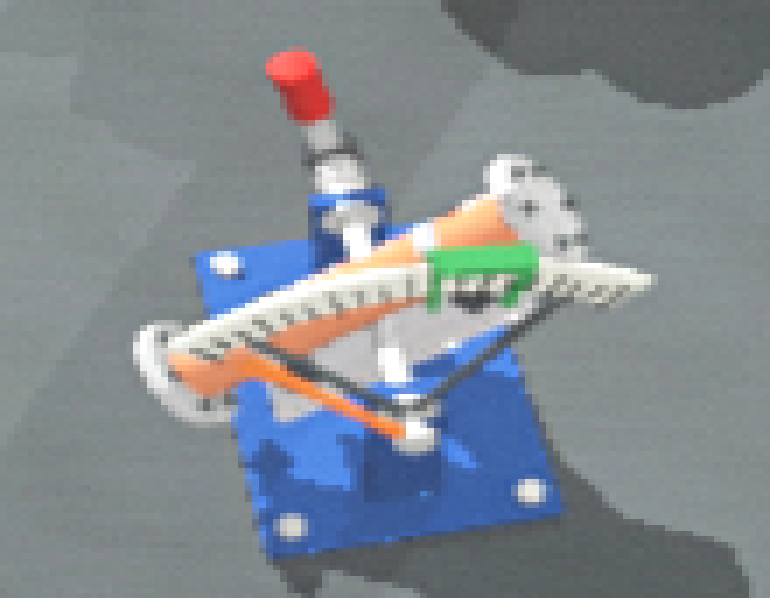

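The scene crop clearly shows the orange pointer from its axle end at (415,432) to its tip at (245,345), with the green clip near (480,270). I'll measure both by unprojecting the coloured pixels onto the pointer plane.

```bash
cat > m.py <<'E'
from h import *
X0,Y0,YAW=.6284,.0005,.262
ex=np.array([np.cos(YAW),np.sin(YAW),0]);ey=np.array([-np.sin(YAW),np.cos(YAW),0]);O=np.array([X0,Y0,.15])
def plane(g,mask,xl):
    v,u=np.nonzero(mask)
    d=np.linalg.solve(g['mtx'],np.c_[u,v,np.ones(len(u))].T).T@g['R'];c=-g['R'].T@g['t']
    P=c+d*(((O+xl*ex-c)@ex)/(d@ex))[:,None]-O
    return P@ey,P[:,2]
def angles(g):
    im=g['img'].astype(int);r,gg,b=im[...,0],im[...,1],im[...,2]
    y,z=plane(g,(r>150)&(b<90)&(r-gg>70)&(gg-b>25),.166);R=np.hypot(y,z);k=(R>.04)&(R<.19)
    a=np.arctan2(y,z);w=R*k
    med=np.median(a[k]);k&=abs(a-med)<.2;t=np.sum((a*R)[k])/np.sum(R[k])
    y2,z2=plane(g,(gg>110)&(r<90)&(b<110),.166);R2=np.hypot(y2,z2);q=(R2<.24)&(z2>.08);a2=np.arctan2(y2,z2)[q]
    return t,int(k.sum()),R[k].max(),(a2.min()+a2.max())/2 if len(a2) else None,a2.mean() if len(a2) else None,len(a2)
def lever():
    p=get_state()['eef_pos'];d=p+[0,0,.019]-O
    return np.arcsin(np.clip(d@ey/.105,-1,1)),d@ex,d@ey,d[2]
E
python3 - <<'E'
from m import *
print(angles(cams.grab_frame('scene')),lever())
l=-.17; r=.105
for L in (.005,): 
    print('goal TCP',O-.110*ex+r*np.sin(l)*ey+[0,0,r*np.cos(l)-.019])
E
```

```text
(np.float64(-0.6567808946681872), 43, np.float64(0.17992825858561612), np.float64(0.16126142641604604), np.float64(0.19704621209858322), 27) (np.float64(-0.6197435259706741), np.float64(-0.13713510917702534), np.float64(-0.06098677228796216), np.float64(0.3155508122199252))
goal TCP [ 0.52675501 -0.04514934  0.2344864 ]
```

```bash
python3 -m creep '{"translation":[[8,25,0],[7,25,0],[0,0,-40],[0,0,-40],[0,0,-40],[0,0,-20],[0,0,0]],"spin":[0,0,0,0,0,0,0],"gripper":[0.7,0.7,0.7,0.7,0.7,0.7,0.7]}'
python3 - <<'E'
from m import *
for c in ('wrist','scene','top'): 
    g=snap(c,c+'2.png');print(c,best(c,'lever_grip'),best(c,'lever_grip','search_frame'))
E
```

```text
t: 5.1
eef_pos: [0.5251, -0.044, 0.3035]
ee_rot: [3.136, 0.001, -1.311]
force: [0.4, -0.9, 0.5]
width: 0.0616
gripper_force: 0.0
wrist [([0.5255, -0.0456, 0.2577], 0.83)] [([0.6571, -0.0289, 0.1565], 0.61)]
scene [([0.5265, -0.0476, 0.2541], 0.66)] [([0.6942, 0.0004, 0.1646], 0.58)]
top [([0.5264, -0.0434, 0.2524], 0.8)] [([0.68, 0.0474, 0.1968], 0.55), ([0.7491, 0.0389, 0.1642], 0.16)]
```

View pics/wrist2.png

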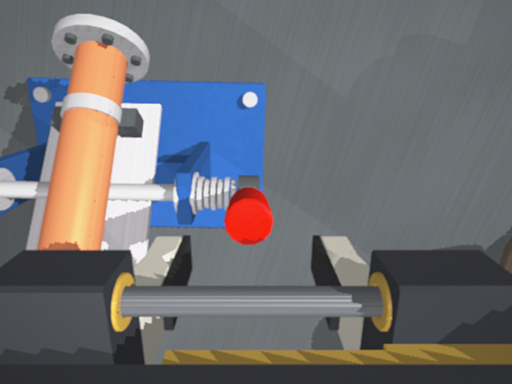

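The wrist view shows the grip at (248,215), centred between the fingers. Now I descend and close on it.

```bash
python3 -m creep '{"translation":[[1,-1,-34],[0,0,-35],[0,0,0],[0,0,0],[0,0,0],[0,0,0],[0,0,0]],"spin":[0,0,0,0,0,0,0],"gripper":[0.7,0.7,0.7,0.2,0.2,0.2,0.2]}' 30
python3 - <<'E'
from m import *
print(lever(),angles(cams.grab_frame('scene')))
E
```

```text
t: 6.25
eef_pos: [0.5283, -0.0448, 0.2388]
ee_rot: [-3.14, -0.0, -1.311]
force: [0.5, 0.1, 0.0]
width: 0.0346
gripper_force: 0.0
(np.float64(-0.17069598325080604), np.float64(-0.10840389751806447), np.float64(-0.017836167145260644), np.float64(0.10783229342538372)) (np.float64(-0.6639398439308039), 44, np.float64(0.17992825858561612), np.float64(0.16126142641604604), np.float64(0.20727243392952457), 36)
```

```bash
cat > ctl.py <<'E'
import sys,json,os
from m import *
A,B,D=2.42,8.4,.316; H=.45
ref=float(sys.argv[1]) if len(sys.argv)>1 else None
vmax=float(sys.argv[2]) if len(sys.argv)>2 else .2
st=get_state();l=lever();g=cams.grab_frame('scene');t,n,R,c,cm,nc=angles(g)
log=json.load(open('log.json')) if os.path.exists('log.json') else []
log.append([st['t'],float(l[0]),float(t)]);json.dump(log,open('log.json','w'))
print('t %.2f lever %.3f tilt %.3f (n%d) cradle %.3f clip %.3f(%d) x %.4f r %.4f Fy %.1f w %.4f'%(st['t'],l[0],t,n,t-l[0],c or 0,nc,l[1],np.hypot(l[2],l[3]),st['force'][1],st['width']))
if ref is None: sys.exit()
i0=json.load(open('start.json')) if os.path.exists('start.json') else max(len(log)-2,0)
def step(x,l0,l1,T,N=10):
    h=T/N;ld=(l1-l0)/T
    for k in range(N):
        a=A*x[0]+B*(l0+(l1-l0)*(k+.5)/N+x[2])-D*(x[1]-ld)
        x=np.array([x[0]+h*x[1]+h*h*a/2,x[1]+h*a,x[2]])
    return x
x=np.array([log[i0][2],(log[i0+1][2]-log[i0][2])/(log[i0+1][0]-log[i0][0]) if len(log)>i0+1 else 0,-.0]);P=np.diag([.015**2,.15**2,.06**2])
for a,b in zip(log[i0:],log[i0+1:]):
    T=b[0]-a[0];f=lambda x:step(x,a[1],b[1],T)
    F=np.array([f(x+e)-f(x) for e in np.eye(3)]).T
    x=f(x);P=F@P@F.T+np.diag([.003**2,.03**2,.004**2])
    K=P[:,0]/(P[0,0]+.010**2);x=x+K*(b[2]-x[0]);P=P-np.outer(K,P[0])
def roll(u):
    y=x.copy();l0=l[0];o=[]
    for k,v in enumerate(u):
        y=step(y,l0,l0+(v-l0)*.99,.2,4);y=step(y,v,v,H-.2,5)
        d=np.clip(ref-x[0],-1,1);r=x[0]+np.sign(d)*min(abs(d),vmax*H*(k+1))
        o+=[(y[0]-r)*2,(y[1]-(np.sign(d)*vmax if abs(d)>vmax*H*(k+1) else 0))*.6,(v-l0)*.5];l0=v
    return np.r_[o,(y[0]-r)*4,y[1]*2]
from scipy.optimize import least_squares
u=least_squares(roll,np.full(8,l[0]),bounds=(-.4,.4)).x
s=105*(np.sin(u[0])-np.sin(l[0]));dz=105*(np.cos(u[0])-np.cos(l[0]))
nx=step(step(x,l[0],u[0],.2),u[0],u[0],H-.2)
print('est t %.3f w %.3f b %.3f | plan %s | next t %.3f w %.3f'%(*x,np.round(u[:4],3),nx[0],nx[1]))
print('TOTAL dx %.1f dy %.1f dz %.1f mm'%(-s*np.sin(YAW),s*np.cos(YAW),dz))
E
python3 -m creep '{"translation":[[0,0,0],[0,0,0],[0,0,0],[0,0,0],[0,0,0]],"spin":[0,0,0,0,0],"gripper":[0.2,0.2,0.2,0.2,0.2]}' 30; python3 ctl.py
python3 -m creep '{"translation":[[-0.6,2.3,0.4],[-0.6,2.3,0.3],[-0.6,2.3,0.3],[-0.6,2.3,0.2],[-0.6,2.3,0.1],[-0.6,2.3,0.1],[0,0,0]],"spin":[0,0,0,0,0,0,0],"gripper":[0.2,0.2,0.2,0.2,0.2,0.2,0.2]}'; python3 ctl.py
```

```text
t: 6.8
eef_pos: [0.5272, -0.0452, 0.2385]
ee_rot: [3.141, -0.0, -1.311]
force: [-3.8, -0.4, 5.6]
width: 0.0295
gripper_force: 30.0
t 6.80 lever -0.172 tilt -0.662 (n42) cradle -0.490 clip 0.161(34) x -0.1096 r 0.1090 Fy -0.4 w 0.0295
t: 7.55
eef_pos: [0.5241, -0.0328, 0.24]
ee_rot: [3.141, -0.003, -1.311]
force: [-1.1, -7.8, 3.8]
width: 0.0296
gripper_force: 30.0
t 7.55 lever -0.049 tilt -0.543 (n45) cradle -0.493 clip 0.170(23) x -0.1094 r 0.1092 Fy -7.8 w 0.0296
```

```bash
python3 -m creep '{"translation":[[-0.6,2.3,0.1],[-0.6,2.3,0.1],[-0.6,2.3,0],[-0.3,1.0,0],[0,0,0]],"spin":[0,0,0,0,0],"gripper":[0.2,0.2,0.2,0.2,0.2]}'; python3 ctl.py
python3 -m creep '{"translation":[[-0.6,2.2,0],[0,0,0],[0,0,0]],"spin":[0,0,0],"gripper":[0.2,0.2,0.2]}'; python3 ctl.py
```

```text
t: 8.1
eef_pos: [0.5222, -0.0249, 0.2403]
ee_rot: [3.141, -0.003, -1.311]
force: [-0.8, -8.3, 3.5]
width: 0.0291
gripper_force: 30.0
t 8.10 lever 0.028 tilt -0.479 (n37) cradle -0.507 clip 0.162(24) x -0.1092 r 0.1093 Fy -8.3 w 0.0291
t: 8.45
eef_pos: [0.5217, -0.0228, 0.2403]
ee_rot: [-3.142, -0.003, -1.311]
force: [-0.3, -8.4, 3.8]
width: 0.0297
gripper_force: 30.0
t 8.45 lever 0.049 tilt -0.447 (n41) cradle -0.496 clip 0.170(23) x -0.1091 r 0.1095 Fy -8.4 w 0.0297
```

```bash
python3 -m creep '{"translation":[[-0.6,2.2,0],[0,0,0],[0,0,0]],"spin":[0,0,0],"gripper":[0.2,0.2,0.2]}' | grep nothing; python3 ctl.py
python3 -m creep '{"translation":[[-0.6,2.2,-0.2],[0,0,0],[0,0,0]],"spin":[0,0,0],"gripper":[0.2,0.2,0.2]}'| grep nothing; python3 ctl.py
```

```text
t 8.80 lever 0.072 tilt -0.419 (n35) cradle -0.491 clip 0.170(21) x -0.1091 r 0.1095 Fy -6.6 w 0.0295
t 9.15 lever 0.094 tilt -0.442 (n39) cradle -0.535 clip 0.170(23) x -0.1090 r 0.1096 Fy -7.7 w 0.0296
```

```bash
cat >> m.py <<'E'
from scipy.ndimage import map_coordinates
def line(g,ts=np.arange(-.85,.45,.004)):
    im=g['img'].astype(float);o=np.clip(im[...,0]-im[...,2]-90,0,120)  # orange: red-blue
    o*=np.clip((im[...,0]-im[...,1]-60)/40,0,1)
    rr=np.linspace(.06,.165,40);sc=[]
    for t in ts:
        P=O+.166*ex+rr[:,None]*(np.sin(t)*ey+np.cos(t)*np.array([0,0,1]))
        h=(P@g['R'].T+g['t'])@g['mtx'].T;uv=h[:,:2]/h[:,2:]
        sc.append(map_coordinates(o,[uv[:,1],uv[:,0]],order=1).mean())
    sc=np.array(sc);i=sc.argmax();w=np.clip(sc-.6*sc[i],0,None)*(abs(ts-ts[i])<.12)
    return (w*ts).sum()/w.sum(),sc[i]
E
python3 - <<'E'
from m import *
for k in range(3):
    g=cams.grab_frame('scene');print(angles(g)[:2],line(g),best('scene','pointer_tip')[:1])
im=g['img'][:,:,::-1];cv2.imwrite('pics/sz3.png',cv2.resize(im[190:260,205:305],None,fx=8,fy=8,interpolation=cv2.INTER_NEAREST))
c=lambda P:(lambda h:h[:2]/h[2])(g['mtx']@(g['R']@P+g['t']))
for t in (-.442,-.36): print([((c(O+.166*ex+r*(np.sin(t)*ey+np.cos(t)*np.array([0,0,1])))-[205,190])*8).round() for r in (0,.17)])
E
```

```text
(np.float64(-0.44113441330710373), 38) (np.float64(-0.4433904740697357), np.float64(66.94388361793985)) [([0.8049, -0.0167, 0.3073], 0.95)]
(np.float64(-0.439427414618574), 40) (np.float64(-0.4414970327653957), np.float64(69.19694298868255)) [([0.8054, -0.0185, 0.3084], 0.62)]
(np.float64(-0.4418081561821461), 39) (np.float64(-0.44311431713738947), np.float64(66.31712239335624)) [([0.808, -0.0174, 0.3075], 0.92)]
[array([443., 407.]), array([301., 279.])]
[array([443., 407.]), array([326., 269.])]
```

View pics/sz3.png

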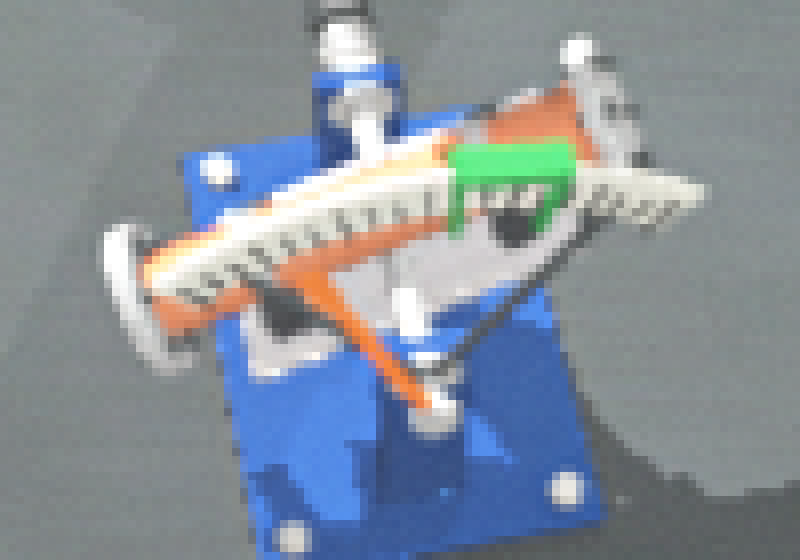

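The crop shows the pointer from its cap at (433,408) to its tip at (312,280), with the model's pivot about 1 px to the right of it. A yaw of 0.24 explains that, and it also agrees with the base edges and the cradle offset. I'll update the yaw and tighten the colour mask.

```bash
sed -i 's/YAW=.6284,.0005,.262/YAW=.6284,.0005,.240/; s/(r>150)&(b<90)&(r-gg>70)&(gg-b>25)/(r>200)\&(b<75)\&(r-gg>70)\&(gg-b>35)/' m.py
python3 - <<'E'
from m import *
f=lambda b:None
for n in ('scene0.png','scene2.png',None):
    g=cams.grab_frame('scene')
    if n: g['img']=cv2.imread('pics/'+n)[:,:,::-1]
    print(n,np.round(angles(g),3),np.round(line(g),3),np.round(lever(),4))
im=g['img'][:,:,::-1]
print(im[190+35:190+52,238:262][::2,::2].tolist())
E
```

```text
scene0.png [-0.643 24.     0.171  0.177  0.226 18.   ] [-0.645 77.281] [ 0.0707 -0.1092  0.0074  0.1091]
scene2.png [-0.644 27.     0.171  0.177  0.229 24.   ] [-0.644 77.571] [ 0.0706 -0.1092  0.0074  0.1092]
None [-0.42  22.     0.169  0.184  0.222 24.   ] [-0.42  74.051] [ 0.0707 -0.1092  0.0074  0.1091]
[[[131, 130, 127], [111, 136, 204], [75, 133, 237], [65, 134, 238], [138, 168, 227], [213, 208, 206], [208, 207, 209], [208, 207, 208], [184, 185, 185], [210, 211, 212], [204, 201, 205], [205, 204, 207]], [[89, 88, 85], [94, 91, 85], [101, 102, 114], [86, 148, 244], [63, 132, 238], [192, 196, 215], [209, 205, 204], [202, 199, 202], [244, 245, 245], [255, 255, 255], [206, 205, 207], [201, 201, 204]], [[100, 98, 97], [85, 83, 83], [80, 77, 73], [96, 96, 104], [108, 142, 203], [78, 142, 242], [195, 199, 213], [208, 207, 208], [223, 224, 225], [255, 255, 255], [209, 195, 189], [164, 109, 82]], [[165, 164, 164], [80, 75, 74], [128, 128, 127], [187, 183, 185], [135, 132, 124], [74, 116, 197], [85, 147, 242], [209, 181, 173], [186, 153, 139], [255, 255, 255], [240, 226, 214], [220, 136, 
[... 294 characters left out ...]
20, 128, 79], [233, 138, 86], [98, 133, 236], [81, 121, 201], [167, 149, 137], [202, 205, 206], [102, 103, 101]], [[217, 172, 151], [217, 135, 93], [217, 126, 75], [218, 128, 78], [215, 128, 79], [222, 134, 84], [233, 141, 83], [157, 96, 81], [72, 133, 238], [72, 116, 194], [189, 188, 183], [171, 173, 173]], [[219, 131, 79], [216, 130, 79], [218, 131, 82], [227, 138, 86], [228, 138, 84], [229, 138, 85], [230, 137, 83], [151, 89, 58], [143, 115, 118], [68, 130, 238], [178, 219, 255], [221, 210, 203]], [[217, 129, 81], [220, 132, 82], [221, 131, 81], [227, 136, 82], [229, 140, 86], [228, 142, 87], [230, 140, 85], [164, 98, 67], [135, 79, 52], [191, 175, 168], [164, 177, 205], [224, 226, 226]]]
```

```bash
rm log.json
python3 -m creep '{"translation":[[-0.5,2.2,-0.2],[0,0,0],[0,0,0]],"spin":[0,0,0],"gripper":[0.2,0.2,0.2]}' | grep nothing; python3 ctl.py
python3 -m creep '{"translation":[[-0.3,1.2,-0.1],[0,0,0],[0,0,0]],"spin":[0,0,0],"gripper":[0.2,0.2,0.2]}'| grep nothing; python3 ctl.py
```

```text
t 9.95 lever 0.092 tilt -0.357 (n18) cradle -0.449 clip 0.184(21) x -0.1092 r 0.1095 Fy -7.5 w 0.0293
t 10.30 lever 0.103 tilt -0.282 (n13) cradle -0.384 clip 0.184(19) x -0.1092 r 0.1095 Fy -7.6 w 0.0295
```

```bash
echo 0 > start.json; python3 ctl.py 0.17 0.2
```

```text
t 10.35 lever 0.103 tilt -0.272 (n17) cradle -0.374 clip 0.184(20) x -0.1092 r 0.1095 Fy -7.5 w 0.0292
est t -0.271 w 0.224 b 0.000 | plan [ 0.06   0.045  0.023 -0.012] | next t -0.176 w 0.199
TOTAL dx 1.1 dy -4.4 dz 0.4 mm
```

```bash
python3 -m creep '{"translation":[[0.8,-3.2,0.2],[0.8,-3.2,0.2],[0,0,0]],"spin":[0,0,0],"gripper":[0.2,0.2,0.2]}' | grep nothing; python3 ctl.py 0.17 0.2
```

```text
t 10.70 lever 0.061 tilt -0.184 (n12) cradle -0.244 clip 0.184(21) x -0.1092 r 0.1093 Fy 3.2 w 0.0290
est t -0.184 w 0.253 b 0.005 | plan [ 0.02   0.02  -0.014 -0.088] | next t -0.084 w 0.193
TOTAL dx 1.0 dy -4.2 dz 0.2 mm
```

```bash
python3 -m creep '{"translation":[[0.5,-2.1,0.1],[0.5,-2.1,0.1],[0,0,0]],"spin":[0,0,0],"gripper":[0.2,0.2,0.2]}' | grep nothing; python3 ctl.py 0.17 0.2
```

```text
t 11.05 lever 0.025 tilt -0.109 (n12) cradle -0.135 clip 0.184(23) x -0.1092 r 0.1091 Fy 4.9 w 0.0293
est t -0.108 w 0.201 b 0.001 | plan [ 0.028 -0.003 -0.049 -0.09 ] | next t -0.020 w 0.208
TOTAL dx -0.1 dy 0.3 dz -0.0 mm
```

```bash
python3 -m creep '{"translation":[[0,0,0],[0,0,0]],"spin":[0,0],"gripper":[0.2,0.2]}' | grep nothing; python3 ctl.py 0.17 0.2
```

```text
t 11.30 lever 0.026 tilt -0.079 (n14) cradle -0.105 clip 0.184(23) x -0.1092 r 0.1091 Fy 4.9 w 0.0292
est t -0.076 w 0.140 b -0.006 | plan [ 0.054 -0.016 -0.081 -0.049] | next t 0.003 w 0.235
TOTAL dx -0.7 dy 2.8 dz -0.1 mm
```

```bash
python3 -m creep '{"translation":[[-0.9,3.5,0],[0,0,0]],"spin":[0,0],"gripper":[0.2,0.2]}' | grep nothing; python3 ctl.py 0.17 0.2
```

```text
t 11.55 lever 0.050 tilt -0.054 (n16) cradle -0.104 clip 0.184(23) x -0.1092 r 0.1091 Fy 0.4 w 0.0299
est t -0.052 w 0.130 b -0.010 | plan [ 0.048 -0.025 -0.079 -0.042] | next t 0.027 w 0.231
TOTAL dx 0.0 dy -0.2 dz 0.0 mm
```

```bash
python3 -m creep '{"translation":[[0,0,0],[0,0,0],[0,0,0]],"spin":[0,0,0],"gripper":[0.2,0.2,0.2]}' | grep nothing; python3 ctl.py 0.17 0.2
```

```text
t 11.90 lever 0.050 tilt -0.009 (n14) cradle -0.059 clip 0.184(22) x -0.1092 r 0.1092 Fy 0.6 w 0.0295
est t -0.008 w 0.171 b -0.013 | plan [ 0.024 -0.072 -0.047 -0.036] | next t 0.083 w 0.235
TOTAL dx 0.6 dy -2.6 dz 0.1 mm
```

```bash
python3 -m creep '{"translation":[[0.5,-2.0,0.1],[0.4,-1.6,0],[0,0,0]],"spin":[0,0,0],"gripper":[0.2,0.2,0.2]}' | grep nothing; python3 ctl.py 0.17 0.2
```

```text
t 12.25 lever 0.023 tilt 0.038 (n13) cradle 0.015 clip 0.184(23) x -0.1092 r 0.1091 Fy 4.3 w 0.0297
est t 0.041 w 0.175 b -0.017 | plan [-0.    -0.071 -0.035 -0.03 ] | next t 0.120 w 0.181
TOTAL dx 0.6 dy -2.4 dz 0.0 mm
```

```bash
python3 -m creep '{"translation":[[0.6,-2.4,0],[0.1,-0.6,0],[0,0,0]],"spin":[0,0,0],"gripper":[0.2,0.2,0.2]}' | grep nothing; python3 ctl.py 0.17 0.2
```

```text
t 12.60 lever -0.003 tilt 0.081 (n14) cradle 0.084 clip 0.184(21) x -0.1092 r 0.1089 Fy 5.9 w 0.0294
est t 0.084 w 0.133 b -0.021 | plan [-0.017 -0.042 -0.031 -0.028] | next t 0.135 w 0.100
TOTAL dx 0.3 dy -1.4 dz -0.0 mm
```

```bash
python3 -m creep '{"translation":[[0.3,-1.4,0],[0,0,0],[0,0,0]],"spin":[0,0,0],"gripper":[0.2,0.2,0.2]}' | grep nothing; python3 ctl.py 0.17 0.2
```

```text
t 12.95 lever -0.016 tilt 0.105 (n15) cradle 0.121 clip 0.184(20) x -0.1092 r 0.1089 Fy 5.4 w 0.0295
est t 0.108 w 0.065 b -0.025 | plan [-0.001 -0.036 -0.028 -0.024] | next t 0.138 w 0.082
TOTAL dx -0.4 dy 1.6 dz 0.0 mm
```

```bash
cat > z.py <<'E'
import sys;from m import *
g=cams.grab_frame('scene');im=g['img'][:,:,::-1]
cv2.imwrite('pics/'+sys.argv[1],cv2.resize(im[190:260,205:305],None,fx=8,fy=8,interpolation=cv2.INTER_CUBIC))
E
python3 -m creep '{"translation":[[-0.6,2.2,0],[0,0,0],[0,0,0]],"spin":[0,0,0],"gripper":[0.2,0.2,0.2]}' | grep nothing; python3 ctl.py 0.17 0.2; python3 z.py z1.png
```

```text
t 13.30 lever -0.004 tilt 0.106 (n19) cradle 0.109 clip 0.184(21) x -0.1092 r 0.1089 Fy 1.8 w 0.0291
est t 0.109 w 0.013 b -0.028 | plan [ 0.022 -0.034 -0.026 -0.021] | next t 0.130 w 0.094
TOTAL dx -0.6 dy 2.6 dz -0.0 mm
```

View pics/z1.png

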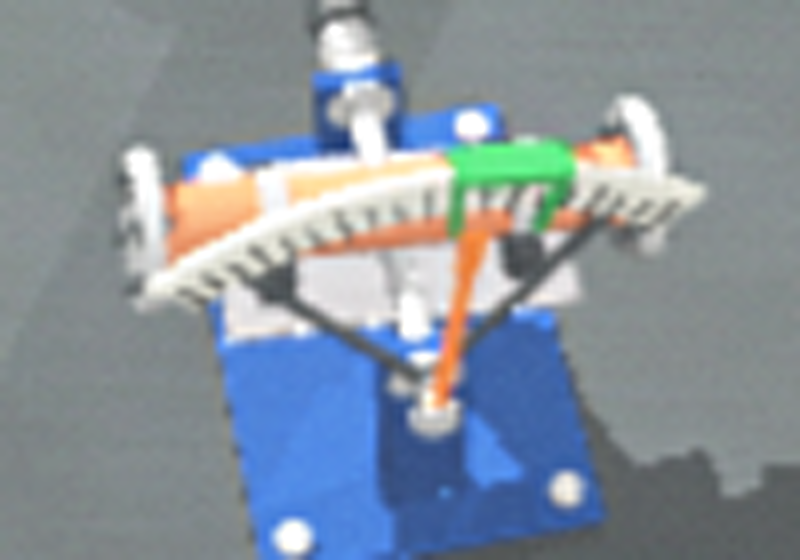

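The crop shows the prong ends at (457,230) and (545,222), and the tip at (473,232), about 0.08 rad short. So the index is near 0.185.

```bash
python3 -m creep '{"translation":[[-0.8,3.2,0],[0,0,0],[0,0,0]],"spin":[0,0,0],"gripper":[0.2,0.2,0.2]}' | grep nothing; python3 ctl.py 0.18 0.2
```

```text
t 13.70 lever 0.019 tilt 0.102 (n17) cradle 0.083 clip 0.184(22) x -0.1092 r 0.1089 Fy -4.4 w 0.0295
est t 0.104 w 0.019 b -0.031 | plan [ 0.027 -0.038 -0.027 -0.021] | next t 0.133 w 0.114
TOTAL dx -0.2 dy 0.8 dz -0.0 mm
```

```bash
python3 -m creep '{"translation":[[-0.2,0.8,0],[0,0,0],[0,0,0]],"spin":[0,0,0],"gripper":[0.2,0.2,0.2]}' | grep nothing; python3 ctl.py 0.18 0.2
```

```text
t 14.05 lever 0.021 tilt 0.114 (n19) cradle 0.093 clip 0.184(22) x -0.1092 r 0.1089 Fy -6.2 w 0.0295
est t 0.115 w 0.062 b -0.032 | plan [ 0.001 -0.033 -0.024 -0.02 ] | next t 0.149 w 0.085
TOTAL dx 0.5 dy -2.1 dz 0.0 mm
```

```bash
python3 -m creep '{"translation":[[0.5,-2.0,0],[0.4,-1.6,0],[0,0,0]],"spin":[0,0,0],"gripper":[0.2,0.2,0.2]}' | grep nothing; python3 ctl.py 0.18 0.2
```

```text
t 14.40 lever -0.001 tilt 0.140 (n20) cradle 0.141 clip 0.184(22) x -0.1092 r 0.1089 Fy 0.8 w 0.0295
est t 0.140 w 0.084 b -0.032 | plan [-0.025 -0.025 -0.02  -0.019] | next t 0.169 w 0.039
TOTAL dx 0.6 dy -2.5 dz -0.0 mm
```

```bash
python3 -m creep '{"translation":[[0.5,-2.0,0],[0.2,-0.8,0],[0,0,0]],"spin":[0,0,0],"gripper":[0.2,0.2,0.2]}' | grep nothing; python3 ctl.py 0.18 0.2
```

```text
t 14.75 lever -0.018 tilt 0.163 (n22) cradle 0.181 clip 0.184(22) x -0.1092 r 0.1088 Fy 4.3 w 0.0296
est t 0.164 w 0.064 b -0.033 | plan [-0.032 -0.019 -0.018 -0.019] | next t 0.180 w 0.008
TOTAL dx 0.3 dy -1.4 dz -0.0 mm
```

```bash
python3 -m creep '{"translation":[[0.4,-1.6,0],[0,0,0],[0,0,0]],"spin":[0,0,0],"gripper":[0.2,0.2,0.2]}' | grep nothing; python3 ctl.py 0.18 0.2
```

```text
t 15.10 lever -0.033 tilt 0.164 (n21) cradle 0.197 clip 0.184(24) x -0.1092 r 0.1088 Fy 5.8 w 0.0293
est t 0.166 w -0.007 b -0.036 | plan [ 0.001 -0.019 -0.018 -0.016] | next t 0.167 w 0.025
TOTAL dx -0.9 dy 3.5 dz 0.1 mm
```

```bash
python3 -m creep '{"translation":[[-0.6,2.4,0],[-0.5,1.8,0],[0,0,0]],"spin":[0,0,0],"gripper":[0.2,0.2,0.2]}' | grep nothing; python3 ctl.py 0.18 0.2
```

```text
t 15.45 lever -0.007 tilt 0.134 (n20) cradle 0.141 clip 0.184(21) x -0.1092 r 0.1088 Fy -2.9 w 0.0297
est t 0.138 w -0.074 b -0.040 | plan [ 0.053 -0.026 -0.019 -0.012] | next t 0.136 w 0.088
TOTAL dx -1.5 dy 6.1 dz -0.1 mm
```

```bash
python3 -m creep '{"translation":[[-0.9,3.5,0],[-0.8,3.2,0],[0,0,0]],"spin":[0,0,0],"gripper":[0.2,0.2,0.2]}' | grep nothing; python3 ctl.py 0.18 0.2
```

```text
t 15.80 lever 0.053 tilt 0.121 (n16) cradle 0.067 clip 0.184(22) x -0.1092 r 0.1089 Fy -5.0 w 0.0297
est t 0.121 w 0.007 b -0.040 | plan [ 0.022 -0.026 -0.017 -0.012] | next t 0.145 w 0.089
TOTAL dx 0.8 dy -3.2 dz 0.1 mm
```

```bash
python3 -m creep '{"translation":[[0,0,0],[0.6,-2.4,0],[0.6,-2.4,0]],"spin":[0,0,0],"gripper":[0.2,0.2,0.2]}' | grep nothing; python3 ctl.py 0.18 0.2
```

```text
t 16.15 lever 0.023 tilt 0.145 (n22) cradle 0.123 clip 0.184(21) x -0.1092 r 0.1088 Fy 6.9 w 0.0295
est t 0.145 w 0.103 b -0.039 | plan [-0.033 -0.017 -0.012 -0.013] | next t 0.177 w 0.026
TOTAL dx 1.4 dy -5.7 dz -0.0 mm
```

```bash
python3 -m creep '{"translation":[[0.7,-2.8,0],[0.6,-2.4,0],[0,0,0]],"spin":[0,0,0],"gripper":[0.2,0.2,0.2]}' | grep nothing; python3 ctl.py 0.18 0.2
```

```text
t 16.50 lever -0.024 tilt 0.194 (n23) cradle 0.218 clip 0.184(22) x -0.1092 r 0.1085 Fy 5.5 w 0.0292
est t 0.193 w 0.121 b -0.037 | plan [-0.074 -0.006 -0.009 -0.015] | next t 0.211 w -0.053
TOTAL dx 1.3 dy -5.1 dz -0.3 mm
```

```bash
python3 -m creep '{"translation":[[0.7,-2.6,0],[0.6,-2.2,-0.1],[0,0,0]],"spin":[0,0,0],"gripper":[0.2,0.2,0.2]}' | grep nothing; python3 ctl.py 0.18 0.2
```

```text
t 16.85 lever -0.070 tilt 0.211 (n24) cradle 0.281 clip 0.184(21) x -0.1092 r 0.1083 Fy 5.1 w 0.0295
est t 0.213 w 0.005 b -0.039 | plan [-0.032 -0.004 -0.011 -0.013] | next t 0.199 w -0.050
TOTAL dx -1.0 dy 3.9 dz 0.2 mm
```

```bash
python3 -m creep '{"translation":[[-0.7,2.8,0.1],[-0.6,2.4,0.1],[0,0,0]],"spin":[0,0,0],"gripper":[0.2,0.2,0.2]}' | grep nothing; python3 ctl.py 0.18 0.2
```

```text
t 17.20 lever -0.036 tilt 0.183 (n20) cradle 0.219 clip 0.184(22) x -0.1092 r 0.1084 Fy -3.7 w 0.0295
est t 0.185 w -0.105 b -0.041 | plan [ 0.034 -0.014 -0.014 -0.011] | next t 0.162 w 0.023
TOTAL dx -1.8 dy 7.2 dz 0.0 mm
```

```bash
python3 -m creep '{"translation":[[-0.9,3.8,0],[-0.9,3.6,0],[0,0,0]],"spin":[0,0,0],"gripper":[0.2,0.2,0.2]}' | grep nothing; python3 ctl.py 0.18 0.2
```

```text
t 17.55 lever 0.034 tilt 0.150 (n18) cradle 0.116 clip 0.184(22) x -0.1092 r 0.1085 Fy -5.9 w 0.0294
est t 0.151 w -0.057 b -0.041 | plan [ 0.029 -0.02  -0.015 -0.01 ] | next t 0.152 w 0.059
TOTAL dx 0.1 dy -0.5 dz 0.0 mm
```

```bash
python3 -m creep '{"translation":[[0,0,0],[0.3,-1.2,0],[0,0,0]],"spin":[0,0,0],"gripper":[0.2,0.2,0.2]}' | grep nothing; python3 ctl.py 0.18 0.2
```

```text
t 17.90 lever 0.029 tilt 0.140 (n20) cradle 0.112 clip 0.184(22) x -0.1092 r 0.1085 Fy -1.9 w 0.0295
est t 0.142 w 0.022 b -0.043 | plan [ 0.006 -0.018 -0.012 -0.009] | next t 0.160 w 0.053
TOTAL dx 0.6 dy -2.3 dz 0.0 mm
```

Settled enough; −2.3 mm needs about 1 mm extra for the slack.

```bash
python3 -m creep '{"translation":[[0.4,-1.6,0],[0.4,-1.6,0],[0,0,0]],"spin":[0,0,0],"gripper":[0.2,0.2,0.2]}' | grep nothing; python3 ctl.py 0.18 0.2
```

```text
t 18.25 lever 0.006 tilt 0.166 (n23) cradle 0.160 clip 0.184(22) x -0.1092 r 0.1084 Fy 2.8 w 0.0297
est t 0.164 w 0.077 b -0.041 | plan [-0.033 -0.011 -0.009 -0.01 ] | next t 0.185 w 0.003
TOTAL dx 1.0 dy -3.9 dz -0.1 mm
```

```bash
python3 -m creep '{"translation":[[0.6,-2.4,0],[0.5,-2.0,0],[0,0,0]],"spin":[0,0,0],"gripper":[0.2,0.2,0.2]}' | grep nothing; python3 ctl.py 0.18 0.2; python3 z.py z2.png
```

```text
t 18.60 lever -0.032 tilt 0.194 (n23) cradle 0.226 clip 0.184(24) x -0.1092 r 0.1083 Fy 5.3 w 0.0295
est t 0.193 w 0.059 b -0.041 | plan [-0.043 -0.005 -0.008 -0.011] | next t 0.199 w -0.036
TOTAL dx 0.3 dy -1.2 dz -0.0 mm
```

View pics/z2.png

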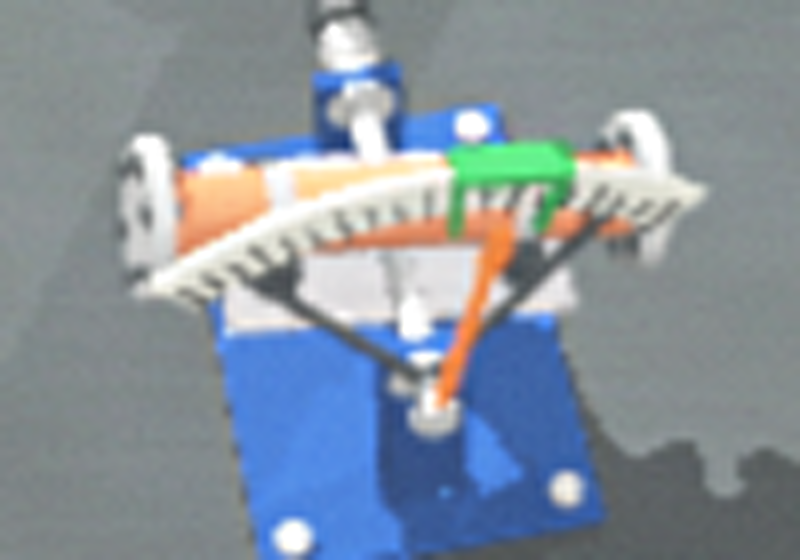

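The tip at (500,230) is midway between the prongs (457 and 545), so the measured angle agrees with the picture. I keep holding.

```bash
python3 -m creep '{"translation":[[0.2,-0.8,0],[0,0,0]],"spin":[0,0],"gripper":[0.2,0.2]}' | grep nothing; python3 ctl.py 0.185 0.2
```

```text
t 18.90 lever -0.038 tilt 0.197 (n21) cradle 0.234 clip 0.184(22) x -0.1092 r 0.1083 Fy 6.0 w 0.0293
est t 0.198 w -0.006 b -0.042 | plan [-0.015 -0.009 -0.011 -0.012] | next t 0.191 w -0.017
TOTAL dx -0.6 dy 2.3 dz 0.1 mm
```

```bash
python3 -m creep '{"translation":[[-0.4,1.8,0],[-0.4,1.6,0],[0,0,0]],"spin":[0,0,0],"gripper":[0.2,0.2,0.2]}' | grep nothing; python3 ctl.py 0.185 0.2
```

```text
t 19.25 lever -0.020 tilt 0.178 (n19) cradle 0.198 clip 0.184(22) x -0.1092 r 0.1083 Fy 0.2 w 0.0296
est t 0.180 w -0.062 b -0.043 | plan [ 0.022 -0.014 -0.013 -0.01 ] | next t 0.169 w 0.026
TOTAL dx -1.1 dy 4.3 dz -0.0 mm
```

```bash
python3 -m creep '{"translation":[[-0.6,2.6,0],[-0.6,2.4,0],[0,0,0]],"spin":[0,0,0],"gripper":[0.2,0.2,0.2]}' | grep nothing; python3 ctl.py 0.185 0.2
```

```text
t 19.60 lever 0.018 tilt 0.153 (n19) cradle 0.134 clip 0.184(21) x -0.1092 r 0.1084 Fy -6.2 w 0.0295
est t 0.154 w -0.046 b -0.044 | plan [ 0.031 -0.019 -0.013 -0.009] | next t 0.157 w 0.061
TOTAL dx -0.3 dy 1.3 dz -0.0 mm
```

```bash
python3 -m creep '{"translation":[[-0.4,1.6,0],[0,0,0],[0,0,0]],"spin":[0,0,0],"gripper":[0.2,0.2,0.2]}' | grep nothing; python3 ctl.py 0.185 0.2
```

```text
t 19.95 lever 0.032 tilt 0.160 (n22) cradle 0.128 clip 0.184(22) x -0.1092 r 0.1084 Fy -6.7 w 0.0294
est t 0.158 w 0.050 b -0.043 | plan [-0.017 -0.015 -0.01  -0.01 ] | next t 0.179 w 0.026
TOTAL dx 1.2 dy -5.0 dz 0.0 mm
```

```bash
python3 -m creep '{"translation":[[0.9,-3.6,0],[0.8,-3.2,0],[0,0,0]],"spin":[0,0,0],"gripper":[0.2,0.2,0.2]}' | grep nothing; python3 ctl.py 0.185 0.2
```

```text
t 20.30 lever -0.015 tilt 0.190 (n23) cradle 0.204 clip 0.184(20) x -0.1092 r 0.1083 Fy 3.3 w 0.0295
est t 0.189 w 0.084 b -0.042 | plan [-0.049 -0.007 -0.008 -0.011] | next t 0.203 w -0.028
TOTAL dx 0.8 dy -3.4 dz -0.1 mm
```

```bash
python3 -m creep '{"translation":[[0.5,-2.0,0],[0.4,-1.7,0],[0,0,0]],"spin":[0,0,0],"gripper":[0.2,0.2,0.2]}' | grep nothing; python3 ctl.py 0.185 0.2
```

```text
t 20.65 lever -0.046 tilt 0.209 (n20) cradle 0.255 clip 0.184(24) x -0.1092 r 0.1082 Fy 5.5 w 0.0296
est t 0.209 w 0.023 b -0.042 | plan [-0.034 -0.004 -0.009 -0.011] | next t 0.203 w -0.043
TOTAL dx -0.3 dy 1.2 dz 0.0 mm
```

```bash
python3 -m creep '{"translation":[[0,0,0],[-0.5,2.0,0],[-0.3,1.2,0]],"spin":[0,0,0],"gripper":[0.2,0.2,0.2]}' | grep nothing; python3 ctl.py 0.185 0.2
```

```text
t 21.00 lever -0.029 tilt 0.193 (n24) cradle 0.222 clip 0.184(22) x -0.1092 r 0.1082 Fy -2.4 w 0.0300
est t 0.195 w -0.056 b -0.044 | plan [ 0.01  -0.009 -0.011 -0.009] | next t 0.180 w 0.001
TOTAL dx -1.0 dy 4.0 dz 0.0 mm
```

```bash
python3 -m creep '{"translation":[[-0.6,2.4,0],[-0.5,2.1,0],[0,0,0]],"spin":[0,0,0],"gripper":[0.2,0.2,0.2]}' | grep nothing; python3 ctl.py 0.185 0.2
```

```text
t 21.35 lever 0.007 tilt 0.169 (n22) cradle 0.162 clip 0.184(21) x -0.1092 r 0.1083 Fy -5.7 w 0.0294
est t 0.170 w -0.055 b -0.045 | plan [ 0.024 -0.015 -0.012 -0.008] | next t 0.165 w 0.038
TOTAL dx -0.4 dy 1.7 dz -0.0 mm
```

```bash
python3 -m creep '{"translation":[[-0.4,1.8,0],[0,0,0],[0,0,0]],"spin":[0,0,0],"gripper":[0.2,0.2,0.2]}' | grep nothing; python3 ctl.py 0.185 0.2
```

```text
t 21.70 lever 0.023 tilt 0.164 (n21) cradle 0.141 clip 0.184(22) x -0.1092 r 0.1084 Fy -6.7 w 0.0295
est t 0.163 w 0.012 b -0.044 | plan [-0.002 -0.014 -0.01  -0.009] | next t 0.175 w 0.029
TOTAL dx 0.6 dy -2.6 dz 0.0 mm
```

```bash
python3 -m creep '{"translation":[[0.5,-2.2,0],[0.5,-2.1,0],[0,0,0]],"spin":[0,0,0],"gripper":[0.2,0.2,0.2]}' | grep nothing; python3 ctl.py -0.40 0.2
```

```text
t 22.05 lever -0.003 tilt 0.180 (n21) cradle 0.183 clip 0.184(22) x -0.1092 r 0.1083 Fy 2.5 w 0.0293
est t 0.179 w 0.051 b -0.044 | plan [-0.111  0.037  0.061  0.077] | next t 0.138 w -0.277
TOTAL dx 2.7 dy -11.0 dz -0.6 mm
```

Held since about 14.4 s, well over 6 s. Now I lower it slowly.

```bash
python3 -m creep '{"translation":[[1.0,-4.0,0],[1.0,-4.0,-0.4],[0,0,0]],"spin":[0,0,0],"gripper":[0.2,0.2,0.2]}' | grep nothing; python3 ctl.py -0.42 0.2
```

```text
t 22.40 lever -0.079 tilt 0.191 (n23) cradle 0.270 clip 0.184(24) x -0.1092 r 0.1082 Fy 4.4 w 0.0292
est t 0.189 w -0.049 b -0.042 | plan [-0.059  0.029  0.052  0.073] | next t 0.123 w -0.244
TOTAL dx -0.5 dy 2.0 dz 0.1 mm
```

```bash
python3 -m creep '{"translation":[[0,0,0],[-0.7,2.8,0.2],[0,0,0]],"spin":[0,0,0],"gripper":[0.2,0.2,0.2]}' | grep nothing; python3 ctl.py -0.42 0.2
```

```text
t 22.75 lever -0.059 tilt 0.134 (n19) cradle 0.193 clip 0.184(23) x -0.1092 r 0.1082 Fy 0.1 w 0.0292
est t 0.135 w -0.230 b -0.044 | plan [0.033 0.038 0.063 0.09 ] | next t 0.035 w -0.195
TOTAL dx -2.3 dy 9.4 dz 0.1 mm
```

```bash
python3 -m creep '{"translation":[[-1.3,5.1,0.1],[-1.2,4.8,0],[0,0,0]],"spin":[0,0,0],"gripper":[0.2,0.2,0.2]}' | grep nothing; python3 ctl.py -0.42 0.2
```

```text
t 23.10 lever 0.030 tilt 0.052 (n19) cradle 0.022 clip 0.184(20) x -0.1092 r 0.1085 Fy -4.7 w 0.0293
est t 0.051 w -0.245 b -0.042 | plan [0.049 0.059 0.086 0.113] | next t -0.046 w -0.195
TOTAL dx -0.5 dy 1.9 dz -0.1 mm
```

```bash
python3 -m creep '{"translation":[[-0.6,2.2,0],[0,0,0],[0,0,0]],"spin":[0,0,0],"gripper":[0.2,0.2,0.2]}' | grep nothing; python3 ctl.py -0.42 0.2
```

```text
t 23.45 lever 0.050 tilt -0.004 (n13) cradle -0.054 clip 0.184(24) x -0.1092 r 0.1086 Fy -6.2 w 0.0294
est t -0.007 w -0.157 b -0.039 | plan [0.024 0.076 0.1   0.136] | next t -0.087 w -0.220
TOTAL dx 0.7 dy -2.7 dz 0.1 mm
```

```bash
python3 -m creep '{"translation":[[0.8,-3.2,0],[0,0,0],[0,0,0]],"spin":[0,0,0],"gripper":[0.2,0.2,0.2]}' | grep nothing; python3 ctl.py -0.42 0.2
```

```text
t 23.80 lever 0.028 tilt -0.032 (n14) cradle -0.060 clip 0.184(21) x -0.1092 r 0.1085 Fy -0.5 w 0.0294
est t -0.036 w -0.110 b -0.034 | plan [0.013 0.082 0.107 0.146] | next t -0.109 w -0.231
TOTAL dx 0.4 dy -1.6 dz 0.0 mm
```

```bash
python3 -m creep '{"translation":[[0.4,-1.6,0],[0,0,0],[0,0,0]],"spin":[0,0,0],"gripper":[0.2,0.2,0.2]}' | grep nothing; python3 ctl.py -0.42 0.2
```

```text
t 24.15 lever 0.020 tilt -0.069 (n11) cradle -0.089 clip 0.184(22) x -0.1092 r 0.1084 Fy 2.6 w 0.0295
est t -0.071 w -0.144 b -0.032 | plan [0.038 0.085 0.119 0.187] | next t -0.152 w -0.221
TOTAL dx -0.5 dy 1.9 dz -0.1 mm
```

```bash
python3 -m creep '{"translation":[[-0.6,2.6,0],[-0.2,0.8,0],[0,0,0]],"spin":[0,0,0],"gripper":[0.2,0.2,0.2]}' | grep nothing; python3 ctl.py -0.42 0.2
```

```text
t 24.50 lever 0.041 tilt -0.109 (n13) cradle -0.149 clip 0.184(22) x -0.1092 r 0.1085 Fy -4.5 w 0.0295
est t -0.112 w -0.156 b -0.028 | plan [0.049 0.095 0.135 0.187] | next t -0.194 w -0.219
TOTAL dx -0.2 dy 0.8 dz -0.0 mm
```

```bash
python3 -m creep '{"translation":[[-0.4,1.4,0],[-0.2,0.8,0],[0,0,0]],"spin":[0,0,0],"gripper":[0.2,0.2,0.2]}' | grep nothing; python3 ctl.py -0.42 0.2
```

```text
t 24.85 lever 0.057 tilt -0.155 (n10) cradle -0.212 clip 0.184(23) x -0.1092 r 0.1086 Fy -7.6 w 0.0298
est t -0.157 w -0.151 b -0.026 | plan [0.051 0.111 0.182 0.155] | next t -0.240 w -0.235
TOTAL dx 0.1 dy -0.6 dz 0.0 mm
```

```bash
python3 -m creep '{"translation":[[0,0,0],[-0.4,1.4,-0.1],[0,0,0]],"spin":[0,0,0],"gripper":[0.2,0.2,0.2]}' | grep nothing; python3 ctl.py -0.42 0.2
```

```text
t 25.20 lever 0.071 tilt -0.186 (n9) cradle -0.257 clip 0.184(21) x -0.1092 r 0.1086 Fy -7.4 w 0.0292
est t -0.190 w -0.113 b -0.021 | plan [0.042 0.124 0.182 0.147] | next t -0.264 w -0.238
TOTAL dx 0.7 dy -3.0 dz 0.2 mm
```

```bash
python3 -m creep '{"translation":[[0,0,0],[0,0,0],[0,0,0],[0,0,0]],"spin":[0,0,0,0],"gripper":[0.2,0.2,0.2,0.2]}' | grep nothing; python3 ctl.py -0.42 0.2
```

```text
t 25.65 lever 0.071 tilt -0.207 (n14) cradle -0.278 clip 0.184(20) x -0.1092 r 0.1086 Fy -7.6 w 0.0297
est t -0.211 w -0.065 b -0.016 | plan [0.024 0.132 0.181 0.139] | next t -0.275 w -0.247
TOTAL dx 1.2 dy -4.8 dz 0.2 mm
```

Command −4 (about −2 net, to .05).

```bash
python3 -m creep '{"translation":[[0.5,-2.0,0.1],[0.5,-2.2,0],[0,0,0]],"spin":[0,0,0],"gripper":[0.2,0.2,0.2]}' | grep nothing; python3 ctl.py -0.42 0.2
```

```text
t 26.00 lever 0.045 tilt -0.213 (n12) cradle -0.258 clip 0.184(21) x -0.1092 r 0.1085 Fy 3.1 w 0.0293
est t -0.217 w -0.071 b -0.012 | plan [0.029 0.131 0.176 0.133] | next t -0.285 w -0.243
TOTAL dx 0.4 dy -1.7 dz 0.1 mm
```

```bash
python3 -m creep '{"translation":[[0,0,0],[0,0,0],[0,0,0]],"spin":[0,0,0],"gripper":[0.2,0.2,0.2]}' | grep nothing; python3 ctl.py -0.42 0.2
```

```text
t 26.35 lever 0.045 tilt -0.242 (n13) cradle -0.286 clip 0.184(20) x -0.1092 r 0.1085 Fy 2.9 w 0.0294
est t -0.244 w -0.127 b -0.010 | plan [0.053 0.169 0.142 0.13 ] | next t -0.326 w -0.246
TOTAL dx -0.2 dy 0.8 dz -0.0 mm
```

```bash
python3 -m creep '{"translation":[[-0.5,2.0,0],[-0.5,2.0,-0.1],[0,0,0]],"spin":[0,0,0],"gripper":[0.2,0.2,0.2]}' | grep nothing; python3 ctl.py -0.42 0.2
```

```text
t 26.70 lever 0.070 tilt -0.281 (n14) cradle -0.351 clip 0.184(20) x -0.1092 r 0.1086 Fy -5.8 w 0.0292
est t -0.284 w -0.149 b -0.007 | plan [0.081 0.168 0.134 0.126] | next t -0.360 w -0.197
TOTAL dx -0.3 dy 1.1 dz -0.1 mm
```

```bash
python3 -m creep '{"translation":[[-0.4,1.6,-0.1],[0,0,0],[0,0,0]],"spin":[0,0,0],"gripper":[0.2,0.2,0.2]}' | grep nothing; python3 ctl.py -0.42 0.2
```

```text
t 27.05 lever 0.083 tilt -0.323 (n17) cradle -0.406 clip 0.184(22) x -0.1092 r 0.1087 Fy -6.9 w 0.0292
est t -0.326 w -0.145 b -0.004 | plan [0.102 0.168 0.125 0.122] | next t -0.392 w -0.152
TOTAL dx -0.5 dy 2.0 dz -0.2 mm
```

```bash
python3 -m creep '{"translation":[[0,0,0],[0,0,0],[0,0,0],[0,0,0]],"spin":[0,0,0,0],"gripper":[0.2,0.2,0.2,0.2]}' | grep nothing; python3 ctl.py; python3 ctl.py
```

```text
t 27.50 lever 0.083 tilt -0.368 (n21) cradle -0.450 clip 0.184(22) x -0.1092 r 0.1087 Fy -6.6 w 0.0293
t 27.55 lever 0.083 tilt -0.373 (n22) cradle -0.456 clip 0.184(22) x -0.1092 r 0.1087 Fy -7.3 w 0.0295
```

```bash
python3 -m creep '{"translation":[[0,0,0],[0,0,0],[0,0,0],[0,0,0]],"spin":[0,0,0,0],"gripper":[0.2,0.2,0.2,0.2]}' | grep nothing; python3 ctl.py; python3 ctl.py
```

```text
t 28.00 lever 0.083 tilt -0.401 (n22) cradle -0.484 clip 0.184(22) x -0.1092 r 0.1087 Fy -6.2 w 0.0296
t 28.05 lever 0.083 tilt -0.403 (n22) cradle -0.486 clip 0.184(24) x -0.1092 r 0.1087 Fy -7.3 w 0.0293
```

On the stop (same offset as at the start). Now I lean the lever back gently.

```bash
python3 -m creep '{"translation":[[0.5,-2,0],[0.5,-2,0.1],[0.5,-2,0.1],[0.5,-2,0],[0.5,-2,0],[0.5,-2,0],[0.5,-2,0],[0,0,0]],"spin":[0,0,0,0,0,0,0,0],"gripper":[0.2,0.2,0.2,0.2,0.2,0.2,0.2,0.2]}' | grep nothing; python3 ctl.py
python3 -m creep '{"translation":[[0.5,-2,-0.1],[0.5,-2,-0.1],[0.5,-2,-0.2],[0.5,-2,-0.3],[0.5,-2,-0.3],[0.5,-2,-0.4],[0.5,-2,-0.4],[0,0,0]],"spin":[0,0,0,0,0,0,0,0],"gripper":[0.2,0.2,0.2,0.2,0.2,0.2,0.2,0.2]}'; python3 ctl.py
```

```text
t 28.90 lever -0.031 tilt -0.506 (n32) cradle -0.474 clip 0.184(25) x -0.1092 r 0.1082 Fy -2.1 w 0.0293
t: 29.75
eef_pos: [0.5266, -0.0429, 0.2375]
ee_rot: [-3.141, 0.002, -1.311]
force: [-4.3, 3.2, 2.9]
width: 0.0293
gripper_force: 30.0
t 29.75 lever -0.172 tilt -0.623 (n29) cradle -0.451 clip 0.177(35) x -0.1092 r 0.1080 Fy 3.2 w 0.0293
```

```bash
python3 -m creep '{"translation":[[0,0,0],[0,0,0],[0,0,0],[0,0,0],[0,0,0],[0,0,0],[0,0,0],[0,0,0]],"spin":[0,0,0,0,0,0,0,0],"gripper":[0.7,0.7,0.7,0.7,0.7,0.7,0.7,0.7]}' | grep -E 'width|force'; 
python3 -m creep '{"translation":[[0,0,10],[0,0,20],[0,0,35],[0,0,40],[0,0,40],[0,0,0],[0,0,0]],"spin":[0,0,0,0,0,0,0],"gripper":[0.7,0.7,0.7,0.7,0.7,0.7,0.7]}'
python3 - <<'E'
from m import *
for i in range(2): print(angles(cams.grab_frame('scene')))
for c in ('scene','top','wrist'): cams.grab_frame(c);print(best(c,'lever_grip'),best(c,'pointer_tip'))
g=cams.grab_frame('scene')['img'][:,:,::-1];cv2.imwrite('pics/end.png',cv2.resize(g[150:270,180:310],None,fx=5,fy=5))
E
```

```text
force: [-0.7, 0.2, -0.3]
width: 0.061
gripper_force: 0.0
t: 31.3
eef_pos: [0.5271, -0.0437, 0.3842]
ee_rot: [-3.139, 0.0, -1.311]
force: [-0.1, 1.0, -0.6]
width: 0.0615
gripper_force: 0.0
(np.float64(-0.6277038090657214), 28, np.float64(0.1711633730240779), np.float64(0.17726233103418193), np.float64(0.2276440453732896), 19)
(np.float64(-0.6266256788899687), 25, np.float64(0.1711633730240779), np.float64(0.18441802074772629), np.float64(0.24136850885432598), 20)
[([0.5296, -0.0438, 0.2528], 0.81), ([0.2992, -0.4233, -0.0025], 0.44)] [([0.8148, -0.0516, 0.2908], 0.67)]
[([0.5257, -0.0458, 0.2511], 0.61)] [([0.8155, -0.0552, 0.2931], 0.41)]
[([0.5235, -0.0415, 0.2563], 0.82)] []
```

View pics/end.png

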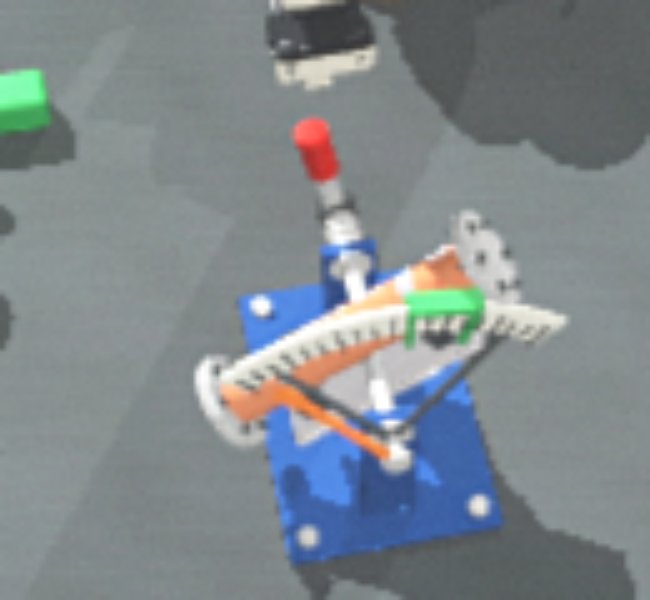

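The picture shows the pointer back at rest toward −y, with its tip near (285,385). The red grip at (317,150) leans as it did at first, and the fingers are clear above it.

```bash
python3 -c "from station import arm;print(arm.job_done())"
```

```text
the job is handed in; nothing more can be done
None
```

I handed the job in: by the camera readings the pointer stayed on the index for about 7.5 s, then I laid the cradle gently back on its −y stop, leaned the lever to that side and let go of it; no verdict came back.

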